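# Close the baking canisters with their matching lids

## Robot

A 6-joint arm with a two-finger parallel gripper is mounted at the origin on the work surface. World frame = base frame: x ahead of the robot, y to its left, z up, the work surface at z = 0. Lengths are in mm, angles in rad, forces in N, time in s.
With the tool pointing down it reaches from about 250 to 800 mm from the base axis. Payload 3.9 kg.
Tool frame: the origin (TCP) lies midway between the tips of the shut fingers; the grasp point (between the pads) lies 19 mm behind it; z points along the fingers, y is the line along which they close (so a half turn about z gives the same grasp; the last joint's range is limited). The gripper opens to 85 mm and grips with 20 to 120 N. Pads are 22 mm wide; open, the fingers measure 114 mm over their backs; the gripper's body (76 mm by 85 mm) begins 54 mm behind the grasp point. The pads swing forward as they close: fully open they stand 13 mm farther back than shut.
Start: joints at [1.157, 0.26, -0.138, 1.173, 0, 1.571], TCP at [211.093, 480.682, 231.304] pointing down, gripper open.
Joint ranges: [-2.78, 2.78], [-0.83, 1.72], [-1.28, 1.37], [-1.9, 2.12], [-1.57, 1.48], [-3.14, 3.14]. Speed limits (rad/s): [2.57, 2.57, 3.14, 3.14, 3.14, 3.14].

## Interface

Orientations are given as a unit quaternion [w, x, y, z].
In Python, from cell import ctrl gives the robot as it stands. The module is installed in compiled form; this text tells all that it offers.
- The arm moves only by the tool play_rows, never from a script. Its argument "increments" is a list of rows, each a list of 7 numbers: the closure, from 0 (fully open) to 1 (shut), then the shift along the tool's x, y, z in m, then the turn, a rotation vector about the tool's x, y, z in degrees. A call has 1 to 12 rows; each row shifts and turns the commanded pose from where the row before left it, along the tool's axes as they then stand; what a row does not reach is not made up. A row lasts 1/8 s, in which the tool goes at most 62.5 mm and 10.7 degrees, less where a joint would pass 70% of its speed; a pose out of reach is approached as far as the arm can. A call with a gripper value outside its range is refused whole. The fingers move at their own pace and stop on an object; "squeeze" is the grip in N (left out, the last holds). Time passes only in rows, so rows that do not move let the fingers close. It gives the time, the measured TCP pose, the force, the opening and the grip force at its end, in the units of the state.
- ctrl.observe(): the state, without advancing time (a new reading comes with each control period).
- ctrl.camera(name): name is "scene" or "top" or "wrist"; returns a dict with "color" (400x640x3 uint8, red, green, blue), "fx", "fy", "cx", "cy" (pixels), "world_from_camera" (4x4, takes a point from camera to world coordinates); the wrist camera has in their place "T_tool_cam" (4x4, takes a point from camera to tool coordinates, whose origin is the TCP and whose axes are the flange's). Camera axes: x right, y down, z forward; pixel columns grow to the right and rows downward; lengths in mm; the calibration is good to about 2 mm. A picture is of the moment at which its call begins: read the wrist's pose just before it. There is no depth.
- ctrl.hand_in(): hands the job in; it is judged then, once.
Trained networks look in a picture, given as the dict that the camera call returned (one of the last four; its "shot" number tells which), for a name from the list of things; names that differ only in an ending like _2 or _b are one class to them, and where a whole thing is asked for, a point or a joint stands for the part that bears it (a point fixed in the world has none). Each returns a list of dicts, best first, with "p" (0 to 1); they miss things now and then, are a little off and sometimes report something else, mostly with a low value. They report only what shows in the picture. A call takes as long as a camera call.
- ctrl.recognise(picture, thing): "centre" ([row, column] in pixels, amid what is visible of it).
- ctrl.trace(picture, thing): "mask" (400x640 bool, what is visible of it) and "centre" ([row, column] in pixels, amid what is visible of it).
- ctrl.spot_point(picture, thing): "centre" ([row, column] in pixels: a listed point, or the origin of a listed thing).
The state is a dict: "t": time; "qpos": joint angles; "qvel": joint speeds; "joint_torque": joint torques, N m; "tcp_pos": TCP position; "eef_rot": TCP orientation; "force": force on the tool from outside, world axes, zero at the start; "torque": the same for the moment, N m; "grip_width": opening from 0.0 (shut) to 1.0 (fully open); "gripper_force": force on a finger pad.
Only numpy, scipy, OpenCV 4.12 (cv2) and the standard library are available. Lean on these libraries where they do the work, as an engineer would, in place of code of your own. Each camera call takes 0.05 s, during which the arm holds its last target. There are 200 camera calls.

## Task

Close the four white canisters on the walnut shelf: put each of the four pale wooden lids on the canister of its own shape and size, so that it sits level with its plug inside and its rim down all round. Set each lid down gently rather than dropping it, keep the canisters standing upright, and leave the biscuit stamp and the glass custard cup where they are.

Things in the scene. Friction and masses are not known exactly. Their poses are not given: they have to be found in the camera images.
- can_large_round: White ceramic canister, open at the top and empty, loose, standing upright. Origin: centre of its underside, z up. Round, outside diameter 110, height 90, wall 6 (opening 98 mm).
- can_small_round: White ceramic canister, open at the top and empty, loose, standing upright. Origin: centre of its underside, z up. Round, outside diameter 76, height 70, wall 6 (opening 64 mm).
- can_square: White ceramic canister, open at the top and empty, loose, standing upright. Origin: centre of its underside, z up. Square, outside 92 x 92 with sides along its x and y, height 80, wall 6 (opening 80 x 80 mm).
- can_oblong: White ceramic canister, open at the top and empty, loose, standing upright. Origin: centre of its underside, z up. Oblong, outside 126 along its x and 76 along its y, height 60, wall 6 (opening 114 x 64 mm).
- lid_large_round: Pale wooden lid, lying grip up. Origin: centre of the plug's underside, z up; above it plug 0 to 8 mm, flange 8 to 16 mm, grip 16 to 46 mm. 40 to 140 g. Round: plug diameter 84, flange diameter 114, grip a round knob of diameter 24 mm. Seated, the flange rests on the rim, the plug hangs 8 mm inside and the origin is 82 mm above its canister's origin.
- lid_small_round: Pale wooden lid, lying grip up. Origin: centre of the plug's underside, z up; above it plug 0 to 8 mm, flange 8 to 16 mm, grip 16 to 46 mm. 40 to 140 g. Round: plug diameter 50, flange diameter 82, grip a round knob of diameter 24 mm. Seated, its origin is 62 mm above its canister's origin.
- lid_square: Pale wooden lid, lying grip up. Origin: centre of the plug's underside, z up; above it plug 0 to 8 mm, flange 8 to 16 mm, grip 16 to 46 mm. 40 to 140 g. Square, sides along its x and y: plug 66 x 66, flange 96 x 96, grip a square knob 22 x 22 mm. Seated, its sides are parallel to its canister's and its origin is 72 mm above its canister's origin.
- lid_oblong: Pale wooden lid, lying grip up. Origin: centre of the plug's underside, z up; above it plug 0 to 8 mm, flange 8 to 16 mm, grip 16 to 46 mm. 40 to 140 g. Oblong: plug 100 x 50, flange 130 x 80 (long side along its x), grip a bar 50 long along x and 14 mm wide. Seated, its long side lies along its canister's long side and its origin is 52 mm above its canister's origin.
- biscuit_stamp: Not a lid: pale wooden biscuit stamp standing upright, a 22 mm thick disc of diameter 54 with a slim turned handle, 78 mm high in all. Origin: centre of its underside. Bystander.
- custard_cup: Small green-tinted glass custard cup standing upright, tapered, diameter 40 at the foot and 64 mm at the rim, 45 mm high. Origin: centre of its underside. Bystander.

How it is judged:
By the outcome, as a careful person would: the job done as asked, in the order asked, and still so for the second after the job is handed in, with the robot touching nothing.
It also fails if it takes over 128 s, if anything falls off the work surface, if the arm or the gripper's body presses on something with over 40 N, if the wrist force passes 120 N, or if a joint passes its speed limit or range.

## Working session

There is one attempt and no reset: what is moved stays moved. The work goes in short steps, Python scripts to look and compute and a tool call to move; the robot and the scene stay as the last step left them, time stands still between calls to the robot, and variables do not carry over. Pictures are saved under pics/ and viewed, at most 14 in all, crops included, and the job is handed in when it is done.

Besides the shell and the picture viewer there is one more tool, called after "Emit:" as name(argument=value, ...) on one line, values as JSON. play_rows: Moves the arm, as the interface text tells. Its arguments: {"type":"object","properties":{"increments":{"type":"array","items":{"type":"array","items":{"type":"number"}}},"squeeze":{"type":"number"}},"required":["increments"]}

```bash
mkdir -p pics; cat > h.py <<'E'
from cell import ctrl
import numpy as np, cv2
from scipy.spatial.transform import Rotation as R
def save(c,n): cv2.imwrite('pics/'+n+'.png',cv2.cvtColor(c['color'],cv2.COLOR_RGB2BGR))
def ray(c,px,z,T=None):
    T=c['world_from_camera'] if T is None else T
    T=np.array(T); d=T[:3,:3]@np.array([(px[1]-c['cx'])/c['fx'],(px[0]-c['cy'])/c['fy'],1]); o=T[:3,3]
    return o+d*(z-o[2])/d[2]
def proj(c,P,T=None):
    T=np.array(c['world_from_camera'] if T is None else T); p=(np.asarray(P,float)-T[:3,3])@T[:3,:3]
    return np.stack([c['fy']*p[...,1]/p[...,2]+c['cy'],c['fx']*p[...,0]/p[...,2]+c['cx']],-1)
def Twrist(c,s):
    T=np.eye(4); q=s['eef_rot']; T[:3,:3]=R.from_quat([q[1],q[2],q[3],q[0]]).as_matrix(); T[:3,3]=s['tcp_pos']
    return T@np.array(c['T_tool_cam'])
N=['can_large_round','can_small_round','can_square','can_oblong','lid_large_round','lid_small_round','lid_square','lid_oblong','biscuit_stamp','custard_cup']
E
python3 - <<'E'
from h import *
s=ctrl.observe(); print(s)
for n in ['top','scene','wrist']:
    c=ctrl.camera(n); save(c,n+'0')
    if n!='wrist': print(n,np.round(c['world_from_camera'],3).tolist(),c['fx'],c['cx'],c['cy'])
    else: print(np.round(c['T_tool_cam'],3).tolist(),c['fx'])
    if n!='wrist':
      for t in N:
        r=ctrl.spot_point(c,t)[:3]; print(t,[(np.round(x['centre'],1).tolist(),round(x['p'],2)) for x in r])
E
```

```text
{'t': 0.0, 'qpos': array([ 1.15700943e+00,  2.60701263e-01, -1.39400981e-01,  1.17269361e+00,
       -9.71646072e-06,  1.57078967e+00]), 'qvel': array([-0.0015894 ,  0.00023007, -0.00114958, -0.00133694,  0.00016877,
       -0.00103674]), 'joint_torque': array([ 1.02823131e-03, -4.05677032e+01,  2.53923011e+01,  1.86976528e-02,
        5.61386389e-05,  1.75167230e-06]), 'tcp_pos': array([210.81539708, 480.05547774, 230.44378948]), 'eef_rot': array([-2.00620305e-04,  2.05417232e-01,  9.78673981e-01, -9.79437996e-04]), 'force': array([ 0.11127286, -0.00816472, -0.08163424]), 'torque': array([-0.05644494,  0.03612553,  0.00279682]), 'gripper_force': 0.0, 'grip_width': 1.0024110941059372}
top [[-0.0, -0.985, 0.17, 296.69], [-1.0, 0.002, 0.009, 9.161], [-0.01, -0.17, -0.985, 1181.405], [0.0, 0.0, 0.0, 1.0]] 422.58904827124366 312.9749275426291 202.10038189592797
can_large_round [([242.5, 204.2], 0.95)]
can_small_round [([153.4, 361.0], 0.97)]
can_square [([208.7, 285.2], 0.88)]
can_oblong [([163.7, 413.8], 0.86)]
lid_large_round []
lid_small_round [([148.2, 290.5], 0.7)]
lid_square [([254
[... 186 characters left out ...]
 -0.262, 352.602], [0.014, -0.673, -0.739, 983.086], [0.0, 0.0, 0.0, 1.0]] 401.77809331599576 325.2910865729679 201.38441228919052
can_large_round [([207.3, 426.5], 0.77), ([202.5, 235.1], 0.25)]
can_small_round [([223.9, 272.2], 0.63)]
can_square [([206.9, 350.8], 0.84)]
can_oblong [([202.8, 234.2], 0.63), ([207.2, 428.5], 0.17)]
lid_large_round []
lid_small_round [([251.6, 323.3], 0.97)]
lid_square [([149.0, 266.6], 0.77)]
lid_oblong [([161.9, 206.9], 0.69), ([186.0, 294.1], 0.26)]
biscuit_stamp [([185.0, 291.6], 0.55)]
custard_cup [([258.5, 396.4], 0.75)]
[[-0.001, -0.948, -0.318, 82.26], [1.0, -0.0, -0.001, 1.214], [0.001, -0.318, 0.948, -142.655], [0.0, 0.0, 0.0, 1.0]] 346.8716765903629
```

```bash
python3 - <<'E'
import cv2
for n,(a,b,c,d) in {'top0':(100,340,160,540),'scene0':(90,310,150,490)}.items():
    i=cv2.imread(f'pics/{n}.png')[a:b,c:d]; cv2.imwrite(f'pics/{n}c.png',cv2.resize(i,None,fx=2.1 if n=='top0' else 2.3,fy=2.1 if n=='top0' else 2.3,interpolation=cv2.INTER_CUBIC))
E
```

```text
(no output)
```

View pics/top0c.png

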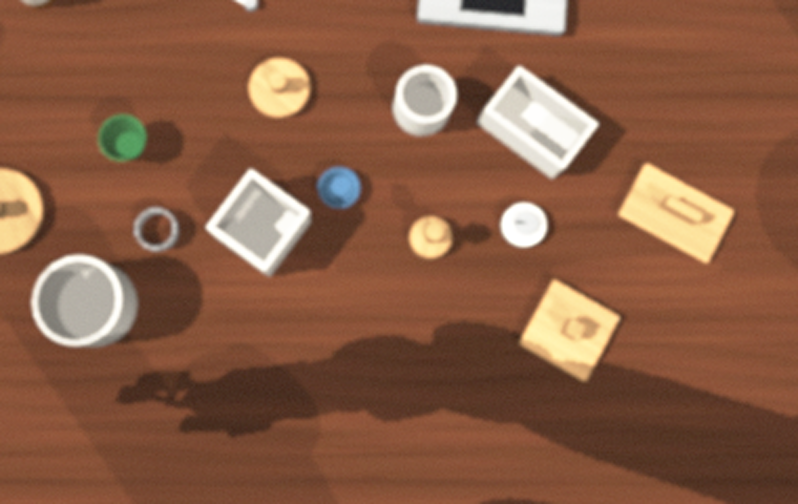

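View pics/scene0c.png

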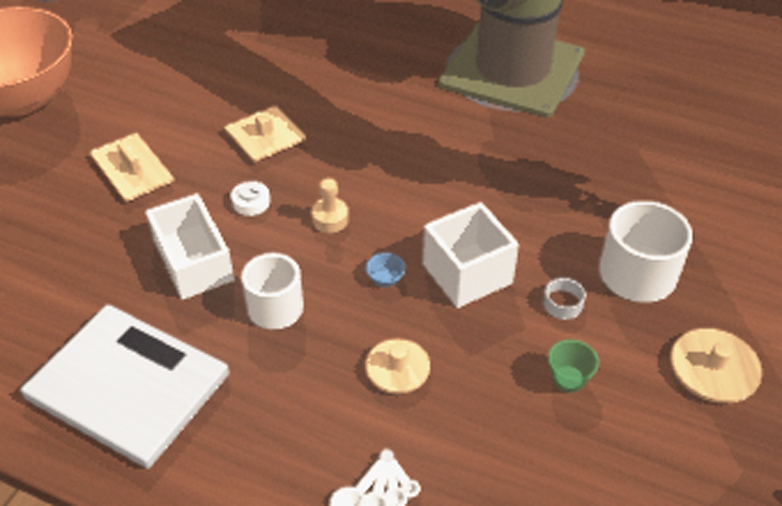

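The top view shows four open canisters, the bystanders, and three whole lids. The fourth, the large round lid, is at about row 200, column 160. I'll fit poses from the traced silhouettes in both fixed cameras.

```bash
cat > fit.py <<'E'
from h import *
from scipy.optimize import minimize
def rnd(d,z0,z1,n=48,d2=None):
    a=np.linspace(0,2*np.pi,n,endpoint=False); C=np.c_[np.cos(a),np.sin(a)]/2
    return np.vstack([np.c_[C*d,np.full(n,z0)],np.c_[C*(d2 or d),np.full(n,z1)]])
def box(x,y,z0,z1): return np.array([[i*x/2,j*y/2,z] for i in(-1,1) for j in(-1,1) for z in(z0,z1)])
M={'can_large_round':[rnd(110,0,90)],'can_small_round':[rnd(76,0,70)],'can_square':[box(92,92,0,80)],'can_oblong':[box(126,76,0,60)],
'lid_large_round':[rnd(84,0,8),rnd(114,8,16),rnd(24,16,46)],'lid_small_round':[rnd(50,0,8),rnd(82,8,16),rnd(24,16,46)],
'lid_square':[box(66,66,0,8),box(96,96,8,16),box(22,22,16,46)],'lid_oblong':[box(100,50,0,8),box(130,80,8,16),box(50,14,16,46)],
'biscuit_stamp':[rnd(54,0,22),rnd(18,22,78)],'custard_cup':[rnd(40,0,45,d2=64)]}
S=4
def sil(c,n,p,T=None,z=0):
    m=np.zeros((400*S,640*S),np.uint8); Rz=np.array([[np.cos(p[2]),-np.sin(p[2])],[np.sin(p[2]),np.cos(p[2])]])
    for P in M[n]:
        W=np.c_[P[:,:2]@Rz.T+p[:2],P[:,2]+z]; q=proj(c,W,T)[:,::-1]
        h=cv2.convexHull((((q+.5)*S-.5)*16).round().astype(np.int32)); cv2.fillConvexPoly(m,h,1,shift=4)
    return m
def fit(n,obs,p0,z=0):
    """obs: list of (cam,mask,T)"""
    obs=[(c,cv2.resize(m.astype(np.uint8),(640*S,400*S),interpolation=cv2.INTER_NEAREST),T) for c,m,T in obs]
    def f(p):
        e=0
        for c,m,T in obs:
            r=sil(c,n,p,T,z); e+=1-(r&m).sum()/max(1,(r|m).sum())
        return e/len(obs)
    best=None
    yaw='square' in n or 'oblong' in n
    for y in (np.linspace(0,np.pi if 'oblong' in n else np.pi/2,6,endpoint=False) if yaw else [0]):
        r=minimize(f,[p0[0],p0[1],y],method='Nelder-Mead',options=dict(initial_simplex=[[p0[0],p0[1],y],[p0[0]+15,p0[1],y],[p0[0],p0[1]+15,y],[p0[0],p0[1],y+.2]],xatol=.1,fatol=1e-4,maxiter=120))
        if best is None or r.fun<best.fun: best=r
    return best.x,best.fun
E
python3 - <<'E'
from fit import *
cs={n:ctrl.camera(n) for n in('top','scene')}
out={}
for n in N:
    obs=[]; p0=None; info=[]
    for k,c in cs.items():
        r=ctrl.trace(c,n)
        if r:
            info.append((k,[(round(x['p'],2),np.round(x['centre']).tolist(),int(x['mask'].sum())) for x in r[:3]]))
            if r[0]['p']>.3:
                obs.append((c,r[0]['mask'],None)); g=ray(c,r[0]['centre'],15)
                if p0 is None: p0=g
    print(n,info)
    if obs:
        for o in ([obs]+[[x] for x in obs] if len(obs)>1 else [obs]):
            x,f=fit(n,o,p0); print('   ',np.round(x[:2],1),round(np.degrees(x[2]),1),round(f,3))
E
```

```text
can_large_round [('top', [(0.97, [244.0, 197.0], 1709)]), ('scene', [(0.78, [199.0, 432.0], 1412), (0.27, [249.0, 399.0], 410)])]
    [378.9 321.5] 17.1 0.044
    [379. 323.] 18.7 0.023
    [379.6 319.7] 7.1 0.037
can_small_round [('top', [(0.68, [149.0, 360.0], 734)]), ('scene', [(0.75, [218.0, 270.0], 710), (0.22, [248.0, 324.0], 512)])]
    [ 648.1 -115.6] 14.7 0.078
    [ 646.8 -113.8] 11.0 0.057
    [ 648.1 -118. ] 13.9 0.054
can_square [('top', [(0.59, [206.0, 285.0], 1348), (0.34, [201.0, 161.0], 1228)]), ('scene', [(0.98, [198.0, 352.0], 1327)])]
    [480.5 100.6] 54.6 0.05
    [480.2 101.5] 54.2 0.03
    [481.9  98.1] 54.3 0.035
can_oblong [('top', [(0.85, [160.0, 417.0], 1555)])]
    [ 618.4 -264.5] 230.6 0.031
lid_large_round [('top', [(0.78, [202.0, 159.0], 1250)]), ('scene', [(0.86, [249.0, 459.0], 1023), (0.55, [250.0, 400.0], 423)])]
    [504.3 452.1] 0.9 0.051
    [503.3 453.9] 8.7 0.055
    [504.8 451.2] 2.9 0.033
lid_small_round [('scene', [(0.61, [246.0, 325.0], 507)])]
    [675.4  76.6] 3.4 0.078
lid_square [('top', [(0.93, [256.0, 429.0], 1254)]), ('scene', [(0.9, [148.0, 268.0], 455)])]
    [ 344.8 -300.5] 59.6 0.082
    [ 344.1 -299.8] 59.6 0.041
    [ 345.1 -303.7] 60.6 0.104
lid_oblong [('top', [(0.67, [198.0, 483.0], 1300), (0.31, [144.0, 289.0], 603)]), ('scene', [(0.57, [160.0, 209.0], 635)])]
    [ 499.7 -452. ] 60.3 0.071
    [ 499.6 -449.9] 59.0 0.069
    [ 500.4 -453.5] 60.8 0.046
biscuit_stamp [('top', [(0.64, [213.0, 362.0], 323)]), ('scene', [(0.59, [182.0, 292.0], 234)])]
    [ 467.3 -122.7] 3.8 0.126
    [ 467.  -121.8] 3.9 0.056
    [ 467.  -125.1] 5.3 0.148
custard_cup [('top', [(0.58, [168.0, 218.0], 398)]), ('scene', [(0.94, [247.0, 399.0], 354)])]
    [596.4 284.8] 12.7 0.109
    [596.  286.5] 11.5 0.055
    [598.7 282.9] 13.0 0.124
```

Emit:
play_rows(increments=[[0.35,-0.035,0.0115,0.0125,0,0,0],[0.35,-0.035,0.0115,0.0125,0,0,0],[0.35,-0.035,0.0115,0.0125,0,0,0],[0.35,-0.035,0.0115,0.0125,0,0,0],[0.35,-0.035,0.0115,0.0125,0,0,0],[0.35,-0.035,0.0115,0.0125,0,0,0],[0.35,-0.035,0.0115,0.0125,0,0,0],[0.35,-0.035,0.0115,0.0125,0,0,0],[0.35,0,0,0,0,0,0],[0.35,0,0,0,0,0,0]], squeeze=40)

```text
t: 3.5
tcp_pos: [504.1, 452.2, 131.1]
eef_rot: [-0.0, 0.206, 0.979, -0.0]
force: [0.1, -0.2, 0.9]
grip_width: 0.656
gripper_force: 0.0
```

```bash
cat > look.py <<'E'
import sys
from fit import *
def tooldelta(s,tgt,yaw=None):
    q=s['eef_rot']; Rm=R.from_quat([q[1],q[2],q[3],q[0]]).as_matrix()
    d=(np.array(tgt)-s['tcp_pos'])@Rm; y=np.degrees(np.arctan2(Rm[1,1],Rm[0,1]))
    print('tcp',np.round(s['tcp_pos'],1),'yaw_y',round(y,1),'zaxis',np.round(Rm[:,2],3),'q6',round(s['qpos'][5],2),'t',round(s['t'],2))
    print('delta tool mm',np.round(d,1), 'turn about z' if yaw is not None else '', None if yaw is None else round(-((yaw-y+90)%180-90),1))
    return d
def wfit(n,z=0,p0=None,name=None):
    s=ctrl.observe(); c=ctrl.camera('wrist'); T=Twrist(c,s)
    if name: save(c,name)
    r=ctrl.trace(c,n)
    print([(round(x['p'],2),np.round(x['centre']).tolist(),int(x['mask'].sum())) for x in r[:3]])
    if not r: return s,None
    x,f=fit(n,[(c,r[0]['mask'],T)],ray(c,r[0]['centre'],z+15,T) if p0 is None else p0,z)
    print(n,np.round(x[:2],1),round(np.degrees(x[2]),1),round(f,3)); return s,x
E
python3 - <<'E'
from look import *
s,x=wfit('lid_large_round',name='w1')
tooldelta(s,[x[0],x[1],20])
E
```

```text
[(0.58, [194.0, 318.0], 15904)]
lid_large_round [504.3 453.4] 6.3 0.019
tcp [504.1 452.2 131.1] yaw_y 66.3 zaxis [-0.001 -0.    -1.   ] q6 1.15 t 3.5
delta tool mm [1.000e-01 1.300e+00 1.111e+02]  None
```

View pics/w1.png

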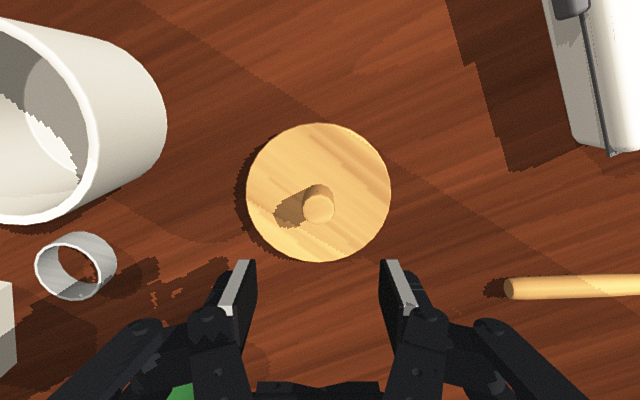

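The wrist view shows the large lid centred, with its knob at about row 207, column 318. The wrist fit agrees with the fixed cameras to about 1 mm.

Emit:
play_rows(increments=[[0.35,0,0.001,0.022,0,0,0],[0.35,0,0,0.022,0,0,0],[0.35,0,0,0.022,0,0,0],[0.35,0,0,0.022,0,0,0],[0.35,0,0,0.012,0,0,0],[0.35,0,0,0.01,0,0,0],[0.8,0,0,0,0,0,0],[1.0,0,0,0,0,0,0],[1.0,0,0,0,0,0,0],[1.0,0,0,0,0,0,0],[1.0,0,0,0,0,0,0]], squeeze=40)

```text
t: 4.97
tcp_pos: [505.4, 453.7, 22.1]
eef_rot: [0.0, 0.205, 0.979, 0.001]
force: [0.2, 0.4, 3.5]
grip_width: 0.265
gripper_force: 39.7
```

```bash
python3 - <<'E'
from look import *
s=ctrl.observe(); tooldelta(s,[379,322,180]); print(s['force'],s['grip_width'],s['gripper_force'])
E
```

```text
tcp [505.4 453.7  22.1] yaw_y 66.3 zaxis [ 0.001  0.001 -1.   ] q6 1.15 t 4.97
delta tool mm [  62.7 -171.2 -158.2]  None
[0.16165566 0.44877757 3.53473154] 0.2649097648755189 39.70292150974274
```

Emit:
play_rows(increments=[[1.0,0,0,-0.015,0,0,0],[1.0,0,0,-0.035,0,0,0],[1.0,0,0,-0.04,0,0,0],[1.0,0.003,-0.009,-0.04,0,0,0],[1.0,0.01,-0.03,-0.028,0,0,0],[1.0,0.0135,-0.037,0,0,0,0],[1.0,0.0135,-0.037,0,0,0,0],[1.0,0.0135,-0.037,0,0,0,0],[1.0,0.009,-0.021,0,0,0,0],[1.0,0,0,0,0,0,0],[1.0,0,0,0,0,0,0]])

```text
t: 6.35
tcp_pos: [379.8, 322.6, 180.0]
eef_rot: [0.001, 0.205, 0.979, 0.001]
force: [0.4, 1.0, -0.8]
grip_width: 0.265
gripper_force: 39.5
```

```bash
python3 - <<'E'
from look import *
s=ctrl.observe(); tooldelta(s,[379.2,322,104.1]); print(s['force'],s['grip_width'],s['gripper_force'])
c=ctrl.camera('wrist'); save(c,'w2')
E
```

```text
tcp [379.8 322.6 180. ] yaw_y 66.3 zaxis [ 0.002  0.001 -1.   ] q6 1.12 t 6.35
delta tool mm [ 0.3 -0.9 75.9]  None
[ 0.42404173  1.01889204 -0.76589334] 0.26547064360469713 39.482635259628296
```

View pics/w2.png

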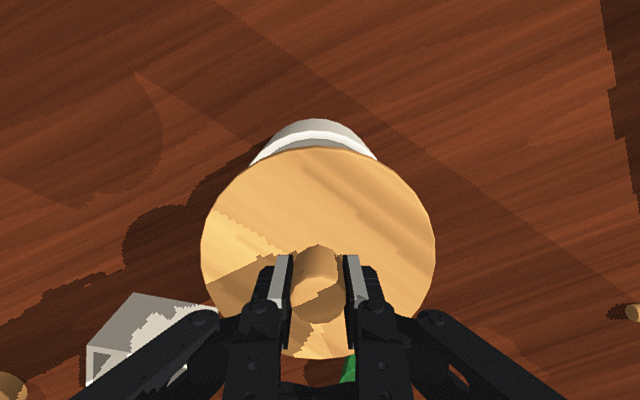

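The lid is held level and centred over the canister: lid centre is at column 318, and the visible canister rim is centred near column 314. Descending.

Emit:
play_rows(increments=[[1.0,0,-0.001,0.02,0,0,0],[1.0,0,0,0.025,0,0,0],[1.0,0,0,0.013,0,0,0],[1.0,0,0,0.008,0,0,0],[1.0,0,0,0.004,0,0,0],[1.0,0,0,0.003,0,0,0],[1.0,0,0,0.001,0,0,0],[1.0,0,0,0.001,0,0,0],[1.0,0,0,0,0,0,0]])

```text
t: 7.52
tcp_pos: [378.5, 321.0, 104.5]
eef_rot: [0.0, 0.205, 0.979, 0.0]
force: [0.0, -0.4, -0.6]
grip_width: 0.265
gripper_force: 39.5
```

Emit:
play_rows(increments=[[1.0,0,0,0.0005,0,0,0],[1.0,0,0,0.0005,0,0,0],[1.0,0,0,0,0,0,0]])

```text
t: 7.9
tcp_pos: [378.6, 321.0, 104.1]
eef_rot: [0.0, 0.205, 0.979, 0.0]
force: [-0.9, -1.6, 5.9]
grip_width: 0.262
gripper_force: 40.1
```

Emit:
play_rows(increments=[[0.6,0,0,0,0,0,0],[0.45,0,0,0,0,0,0],[0.4,0,0,0,0,0,0],[0.35,0,0,0,0,0,0],[0.35,0,0,-0.01,0,0,0],[0.35,0,0,-0.03,0,0,0],[0.35,0,0,-0.04,0,0,0]])

```text
t: 8.78
tcp_pos: [377.9, 320.4, 184.0]
eef_rot: [-0.001, 0.205, 0.979, -0.001]
force: [-0.1, 0.1, 0.1]
grip_width: 0.652
gripper_force: 0.0
```

Emit:
play_rows(increments=[[0.35,-0.02,-0.0054,0,0,0,0],[0.35,-0.037,-0.0104,0,0,0,0],[0.35,-0.037,-0.0104,0,0,0,0],[0.35,-0.037,-0.0104,0,0,0,0],[0.35,-0.037,-0.0104,0,0,0,0],[0.35,-0.037,-0.0104,0,0,0,0],[0.35,-0.037,-0.0104,0.01,0,0,0],[0.35,-0.037,-0.0104,0.015,0,0,0],[0.35,-0.037,-0.0104,0.015,0,0,0],[0.35,-0.037,-0.0104,0.015,0,0,0],[0.35,-0.018,-0.005,0,0,0,0],[0.35,0,0,0,0,0,0]])

```text
t: 10.28
tcp_pos: [677.3, 75.5, 128.3]
eef_rot: [0.0, 0.206, 0.978, 0.0]
force: [0.1, -0.1, 0.4]
grip_width: 0.65
gripper_force: 0.0
```

```bash
python3 - <<'E'
from look import *
s,x=wfit('lid_small_round',name='w3')
if x is not None: tooldelta(s,[x[0],x[1],22])
c=ctrl.camera('top'); r=ctrl.trace(c,'lid_large_round')
for q in r[:2]:
    if q['p']>.3: print(q['p'],q['centre'],fit('lid_large_round',[(c,q['mask'],None)],ray(c,q['centre'],95),z=82))
x=ctrl.camera('scene'); a=x['color'][170:300,370:480]; b=c['color'][200:290,150:250]
f=lambda i:cv2.resize(i[:,:,::-1],(390,390),interpolation=cv2.INTER_CUBIC)
cv2.imwrite('pics/chk1.png',np.hstack([f(a),f(b)]))
E
```

```text
[(0.97, [189.0, 319.0], 8507)]
lid_small_round [675.4  79.7] 2.5 0.022
tcp [677.3  75.5 128.3] yaw_y 66.2 zaxis [ 0.  0. -1.] q6 0.53 t 10.28
delta tool mm [  3.4   3.  106.3]  None
0.44 [226.7, 192.5] (array([ 4.54949730e+02,  3.30817751e+02, -1.62694595e-02]), np.float64(0.8751778238426208))
```

View pics/chk1.png

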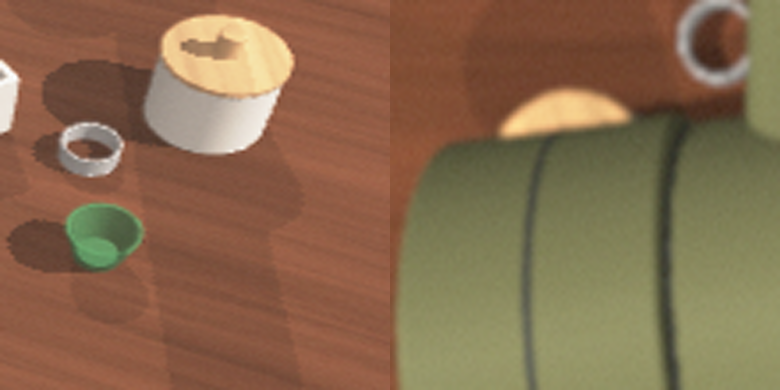

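The large lid sits level on its canister in the scene view. Next, the small lid.

Emit:
play_rows(increments=[[0.35,0.0034,0.003,0.01,0,0,0],[0.35,0,0,0.022,0,0,0],[0.35,0,0,0.022,0,0,0],[0.35,0,0,0.022,0,0,0],[0.35,0,0,0.018,0,0,0],[0.35,0,0,0.012,0,0,0],[0.8,0,0,0,0,0,0],[1.0,0,0,0,0,0,0],[1.0,0,0,0,0,0,0],[1.0,0,0,0,0,0,0],[1.0,0,0,0,0,0,0]], squeeze=40)

```text
t: 11.9
tcp_pos: [674.9, 80.6, 23.0]
eef_rot: [0.001, 0.205, 0.979, 0.0]
force: [-0.6, 0.1, 1.9]
grip_width: 0.264
gripper_force: 39.3
```

```bash
python3 - <<'E'
from look import *
s=ctrl.observe(); tooldelta(s,[647.3,-115.3,180]); print(s['force'],s['grip_width'],s['gripper_force'])
E
```

```text
tcp [674.9  80.6  23. ] yaw_y 66.3 zaxis [ 0.001  0.    -1.   ] q6 0.53 t 11.9
delta tool mm [ -53.7 -190.4 -157.1]  None
[-0.59427808  0.09271476  1.94044984] 0.26442189473785666 39.309672117233276
```

Emit:
play_rows(increments=[[1.0,0,0,-0.015,0,0,0],[1.0,0,0,-0.035,0,0,0],[1.0,0,0,-0.04,0,0,0],[1.0,-0.0027,-0.0094,-0.04,0,0,0],[1.0,-0.008,-0.03,-0.027,0,0,0],[1.0,-0.011,-0.039,0,0,0,0],[1.0,-0.011,-0.039,0,0,0,0],[1.0,-0.011,-0.039,0,0,0,0],[1.0,-0.007,-0.024,0,0,0,0],[1.0,-0.003,-0.01,0,0,0,0],[1.0,0,0,0,0,0,0]])

```text
t: 13.28
tcp_pos: [647.1, -115.5, 179.8]
eef_rot: [0.0, 0.206, 0.979, 0.0]
force: [0.1, 0.9, -1.2]
grip_width: 0.267
gripper_force: 39.3
```

```bash
python3 - <<'E'
from look import *
s=ctrl.observe(); tooldelta(s,[647.3,-115.3,85]); print(s['force'],s['grip_width'],s['gripper_force'])
c=ctrl.camera('wrist'); save(c,'w4'); T=Twrist(c,s)
for n in('can_small_round','lid_small_round'):
    print(n,[(round(x['p'],2),np.round(x['centre'],1),x['mask'].sum()) for x in ctrl.trace(c,n)[:2]])
# expected outline of can
i=cv2.imread('pics/w4.png')
a=np.linspace(0,2*np.pi,60); 
for x,y,col in((647.3,-115.3,(0,255,0)),):
  for r,z in((38,70),(32,70)):
    q=proj(c,np.c_[x+r*np.cos(a),y+r*np.sin(a),0*a+z],T)[:,::-1].round().astype(np.int32); cv2.polylines(i,[q],True,col,1)
cv2.imwrite('pics/w4o.png',i)
E
```

```text
tcp [ 647.1 -115.5  179.8] yaw_y 66.2 zaxis [ 0.001  0.    -1.   ] q6 0.24 t 13.28
delta tool mm [-0.1  0.2 94.8]  None
[ 0.0669222   0.94859455 -1.18855431] 0.2671976747147698 39.32644486427307
can_small_round [(0.9, array([169.3, 317.1]), np.int64(3356))]
lid_small_round [(0.9, array([246.2, 320.3]), np.int64(15298))]
```

View pics/w4o.png

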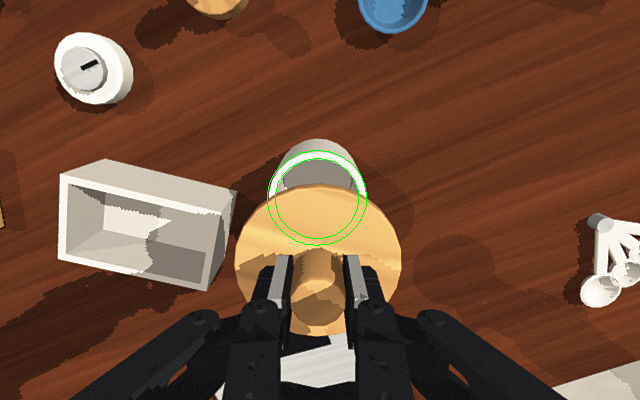

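The projected rim outline matches the visible rim at about row 155, column 318, and the lid is centred in the column direction. Descending.

Emit:
play_rows(increments=[[1.0,0,0,0.02,0,0,0],[1.0,0,0,0.03,0,0,0],[1.0,0,0,0.02,0,0,0],[1.0,0,0,0.012,0,0,0],[1.0,0,0,0.006,0,0,0],[1.0,0,0,0.003,0,0,0],[1.0,0,0,0.001,0,0,0],[1.0,0,0,0.001,0,0,0],[1.0,0,0,0.001,0,0,0],[1.0,0,0,0,0,0,0]])

```text
t: 14.68
tcp_pos: [647.0, -115.4, 85.4]
eef_rot: [0.0, 0.205, 0.979, 0.0]
force: [-0.4, -0.0, -0.7]
grip_width: 0.264
gripper_force: 39.3
```

Emit:
play_rows(increments=[[1.0,0,0,0.0005,0,0,0],[1.0,0,0,0.0005,0,0,0],[1.0,0,0,0,0,0,0]])

```text
t: 15.05
tcp_pos: [647.1, -115.3, 84.9]
eef_rot: [0.0, 0.205, 0.979, -0.0]
force: [-0.5, 0.5, 5.2]
grip_width: 0.263
gripper_force: 39.7
```

Emit:
play_rows(increments=[[0.6,0,0,0,0,0,0],[0.45,0,0,0,0,0,0],[0.4,0,0,0,0,0,0],[0.35,0,0,0,0,0,0],[0.35,0,0,-0.01,0,0,0],[0.35,0,0,-0.03,0,0,0],[0.35,0,0,-0.04,0,0,0],[0.35,0,-0.02,0,0,0,0],[0.35,0,-0.04,0,0,0,0],[0.35,0,-0.04,0,0,0,0]])

```text
t: 16.3
tcp_pos: [605.9, -207.9, 164.1]
eef_rot: [-0.0, 0.205, 0.979, -0.0]
force: [-0.3, 0.8, 0.1]
grip_width: 0.653
gripper_force: 0.0
```

Emit:
play_rows(increments=[[0.35,0,-0.04,0,0,0,0],[0.35,0,-0.04,0,0,0,0],[0.35,0,-0.04,0,0,0,0],[0.35,0,-0.04,0,0,0,0],[0.35,0,-0.04,0.01,0,0,0],[0.35,0,-0.04,0.01,0,0,0],[0.35,0,-0.0266,0.015,0,0,0],[0.35,0,0,0,0,0,-10.4],[0.35,0,0,0,0,0,-10.4],[0.35,0,0,0,0,0,-10.4],[0.35,0,0,0,0,0,-10.4],[0.35,0,0,0,0,0,-10.4]])

```text
t: 17.8
tcp_pos: [498.7, -451.1, 128.8]
eef_rot: [-0.0, -0.247, 0.969, 0.0]
force: [-0.3, 0.1, -0.2]
grip_width: 0.649
gripper_force: 0.0
```

Emit:
play_rows(increments=[[0.35,0,0,0,0,0,-10.4],[0.35,0,0,0,0,0,-10.4],[0.35,0,0,0,0,0,-10.4],[0.35,0,0,0,0,0,0],[0.35,0,0,0,0,0,0]])

```text
t: 18.42
tcp_pos: [499.2, -451.0, 129.1]
eef_rot: [-0.0, -0.495, 0.869, 0.0]
force: [-0.3, -0.5, -0.8]
grip_width: 0.648
gripper_force: 0.0
```

```bash
python3 - <<'E'
from look import *
s,x=wfit('lid_oblong',name='w5')
if x is not None: tooldelta(s,[x[0],x[1],22],np.degrees(x[2])+90)
i=cv2.imread('pics/w5.png'); t=ctrl.camera('scene'); cv2.imwrite('pics/w5c.png',np.hstack([cv2.resize(i,(480,300)),cv2.resize(t['color'][170:280,220:330,::-1],(300,300))]))
E
```

```text
[(0.97, [190.0, 318.0], 16720)]
lid_oblong [ 500.7 -450.1] 240.0 0.014
tcp [ 499.2 -451.   129.1] yaw_y 149.3 zaxis [-0.  0. -1.] q6 -1.77 t 18.43
delta tool mm [ -1.6  -0.9 107.1] turn about z -0.7
```

View pics/w5c.png

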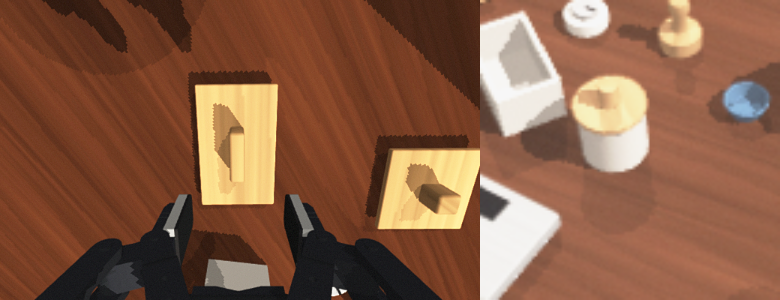

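The small lid sits level on its canister. The oblong lid's bar lies between the fingers and is parallel to them. Descending to grip.

Emit:
play_rows(increments=[[0.35,-0.0016,-0.0009,0.01,0,0,-0.7],[0.35,0,0,0.022,0,0,0],[0.35,0,0,0.022,0,0,0],[0.35,0,0,0.022,0,0,0],[0.35,0,0,0.018,0,0,0],[0.35,0,0,0.012,0,0,0],[0.8,0,0,0,0,0,0],[1.0,0,0,0,0,0,0],[1.0,0,0,0,0,0,0],[1.0,0,0,0,0,0,0],[1.0,0,0,0,0,0,0]], squeeze=40)

```text
t: 19.95
tcp_pos: [501.8, -450.5, 24.2]
eef_rot: [0.0, -0.501, 0.865, -0.001]
force: [-0.1, 0.2, 3.2]
grip_width: 0.153
gripper_force: 41.9
```

```bash
python3 - <<'E'
from look import *
s=ctrl.observe(); tooldelta(s,[618.4,-265,160],140.6); print(s['force'],s['grip_width'],s['gripper_force'])
E
```

```text
tcp [ 501.8 -450.5   24.2] yaw_y 150.2 zaxis [ 0.001 -0.001 -1.   ] q6 -1.78 t 19.95
delta tool mm [-218.9   -9.2 -135.9] turn about z 9.6
[-0.12608843  0.22620771  3.23284636] 0.15349697176869695 41.931676268577576
```

Emit:
play_rows(increments=[[1.0,0,0,-0.015,0,0,0],[1.0,0,0,-0.035,0,0,0],[1.0,0,0,-0.04,0,0,0],[1.0,-0.015,-0.0007,-0.03,0,0,0],[1.0,-0.035,-0.0015,-0.016,0,0,0],[1.0,-0.04,-0.0015,0,0,0,0],[1.0,-0.04,-0.0015,0,0,0,0],[1.0,-0.04,-0.0015,0,0,0,0],[1.0,-0.033,-0.0015,0,0,0,0],[1.0,-0.016,-0.001,0,0,0,5],[1.0,0,0,0,0,0,4.6],[1.0,0,0,0,0,0,0]])

```text
t: 21.45
tcp_pos: [618.0, -264.2, 159.7]
eef_rot: [-0.0, -0.428, 0.904, 0.0]
force: [0.4, 0.8, -2.2]
grip_width: 0.152
gripper_force: 41.3
```

```bash
python3 - <<'E'
from look import *
s=ctrl.observe(); c=ctrl.camera('wrist'); save(c,'w6'); T=Twrist(c,s)
i=cv2.imread('pics/w6.png')
def draw(p,col):
  Rz=np.array([[np.cos(p[2]),-np.sin(p[2])],[np.sin(p[2]),np.cos(p[2])]])
  for a,b in((63,38),(57,32)):
    W=np.c_[np.array([[a,b],[-a,b],[-a,-b],[a,-b]])@Rz.T+p[:2],[60]*4]
    cv2.polylines(i,[proj(c,W,T)[:,::-1].round().astype(np.int32)],True,col,1)
t=ctrl.camera('scene'); r=ctrl.trace(t,'can_oblong'); print([(round(x['p'],2),np.round(x['centre']),x['mask'].sum()) for x in r[:2]])
if r and r[0]['p']>.3:
    x,f=fit('can_oblong',[(t,r[0]['mask'],None)],[618,-265]); print('scene',np.round(x[:2],1),np.degrees(x[2]),f); draw(x,(255,0,0))
x=[618.4,-265,np.radians(50.6)]
tooldelta(s,[*x[:2],76.2],np.degrees(x[2])+90); draw(x,(0,255,0)); cv2.imwrite('pics/w6o.png',i)
E
```

```text
[(0.72, array([198., 236.]), np.int64(871)), (0.35, array([171., 228.]), np.int64(641))]
scene [ 622.  -266.3] 50.95057728764954 0.21859325125398998
tcp [ 618.  -264.2  159.7] yaw_y 140.7 zaxis [-0.  0. -1.] q6 -1.29 t 21.45
delta tool mm [ 0.3 -0.8 83.5] turn about z 0.1
```

View pics/w6o.png

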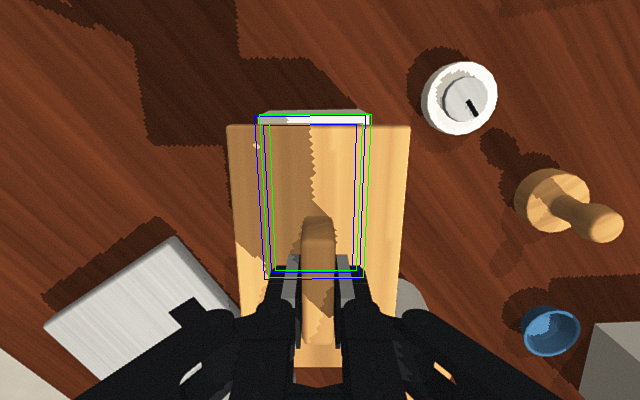

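```bash
python3 - <<'E'
import cv2
i=cv2.imread('pics/w6.png')[95:145,215:425]; cv2.imwrite('pics/w6z.png',cv2.resize(i,None,fx=3.8,fy=3.8,interpolation=cv2.INTER_CUBIC))
E
```

```text
(no output)
```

View pics/w6z.png

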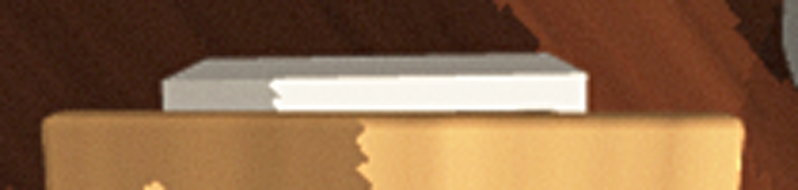

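```bash
python3 - <<'E'
from look import *
s=ctrl.observe(); c=ctrl.camera('wrist'); T=Twrist(c,s)
a=ray(c,[116,257.6],60,T)[:2]; b=ray(c,[114.5,369.5],60,T)[:2]; d=(b-a); L=np.linalg.norm(d); d/=L; n=np.array([-d[1],d[0]])
m=(a+b)/2
for k in(1,-1): print(L,m+63*n*k, np.degrees(np.arctan2(d[1],d[0])))
for k in(1,-1): tooldelta(s,[*(m+63*n*k),76.2])
E
```

```text
76.014724747439 [ 540.51380627 -363.40332056] 141.3324328280631
76.014724747439 [ 619.23870531 -265.02451049] 141.3324328280631
tcp [ 617.8 -264.8  159.6] yaw_y 140.6 zaxis [-0.  0. -1.] q6 -1.29 t 21.6
delta tool mm [125.3  -2.8  83.4]  None
tcp [ 617.8 -264.8  159.6] yaw_y 140.6 zaxis [-0.  0. -1.] q6 -1.29 t 21.6
delta tool mm [-0.7 -1.2 83.4]  None
```

The visible rim edge runs from about row 116, column 258 to row 114, column 370. It back-projects to exactly 76 mm, so the lid needs only about 1 mm of correction. Descending.

Emit:
play_rows(increments=[[1.0,-0.0007,-0.0012,0.02,0,0,-0.7],[1.0,0,0,0.028,0,0,0],[1.0,0,0,0.018,0,0,0],[1.0,0,0,0.009,0,0,0],[1.0,0,0,0.004,0,0,0],[1.0,0,0,0.002,0,0,0],[1.0,0,0,0.001,0,0,0],[1.0,0,0,0.0005,0,0,0],[1.0,0,0,0,0,0,0]])

```text
t: 22.78
tcp_pos: [619.6, -264.9, 77.1]
eef_rot: [0.0, -0.433, 0.901, -0.0]
force: [0.6, 0.3, -1.3]
grip_width: 0.148
gripper_force: 41.4
```

Emit:
play_rows(increments=[[1.0,0,0,0.0005,0,0,0],[1.0,0,0,0.0005,0,0,0],[1.0,0,0,0.0003,0,0,0],[1.0,0,0,0,0,0,0]])

```text
t: 23.28
tcp_pos: [619.5, -264.8, 76.2]
eef_rot: [0.0, -0.433, 0.901, -0.0]
force: [-1.2, 1.7, 4.6]
grip_width: 0.152
gripper_force: 42.2
```

Emit:
play_rows(increments=[[0.7,0,0,0,0,0,0],[0.5,0,0,0,0,0,0],[0.4,0,0,0,0,0,0],[0.35,0,0,0,0,0,0],[0.35,0,0,-0.01,0,0,0],[0.35,0,0,-0.03,0,0,0],[0.35,0,0,-0.04,0,0,0],[0.35,0.0125,0.012,-0.005,0,0,0],[0.35,0.025,0.024,0,0,0,0],[0.35,0.025,0.024,0,0,0,0],[0.35,0.025,0.024,0,0,0,0]])

```text
t: 24.65
tcp_pos: [497.1, -280.4, 160.2]
eef_rot: [-0.0, -0.433, 0.902, 0.0]
force: [-0.2, 0.1, 0.8]
grip_width: 0.65
gripper_force: 0.0
```

Emit:
play_rows(increments=[[0.35,0.025,0.024,0,0,0,0],[0.35,0.025,0.024,0.005,0,0,0],[0.35,0.025,0.024,0.01,0,0,0],[0.35,0.025,0.024,0.01,0,0,0],[0.35,0.012,0.012,0.006,0,0,0],[0.35,0,0,0,0,0,-8.7],[0.35,0,0,0,0,0,0],[0.35,0,0,0,0,0,0]])

```text
t: 25.65
tcp_pos: [345.4, -300.6, 129.6]
eef_rot: [0.0, -0.499, 0.866, -0.0]
force: [0.0, 0.1, -0.1]
grip_width: 0.651
gripper_force: 0.0
```

```bash
python3 - <<'E'
from look import *
s,x=wfit('lid_square',name='w7')
if x is not None: tooldelta(s,[x[0],x[1],22],np.degrees(x[2])+90)
i=cv2.imread('pics/w7.png'); t=ctrl.camera('scene'); cv2.imwrite('pics/w7c.png',np.hstack([cv2.resize(i,(480,300)),cv2.resize(t['color'][150:260,190:300,::-1],(300,300))]))
E
```

```text
[(0.75, [190.0, 316.0], 14649)]
lid_square [ 345.7 -300.9] 59.5 0.024
tcp [ 345.4 -300.6  129.6] yaw_y 149.9 zaxis [ 0.001 -0.    -1.   ] q6 -1.76 t 25.65
delta tool mm [ 1.000e-01 -4.000e-01  1.076e+02] turn about z 0.4
```

View pics/w7c.png

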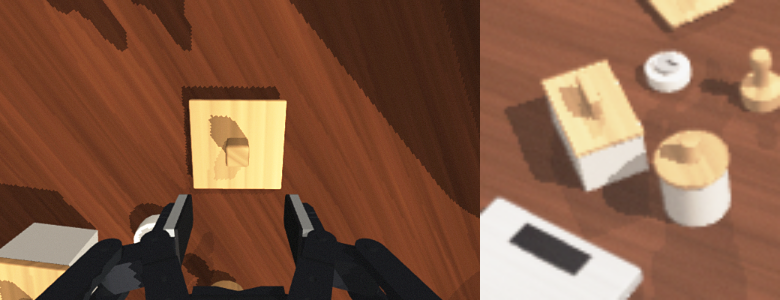

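The oblong lid sits flush. The square lid is centred and square to the fingers.

Emit:
play_rows(increments=[[0.35,0,-0.0004,0.01,0,0,0.4],[0.35,0,0,0.022,0,0,0],[0.35,0,0,0.022,0,0,0],[0.35,0,0,0.022,0,0,0],[0.35,0,0,0.018,0,0,0],[0.35,0,0,0.0125,0,0,0],[0.8,0,0,0,0,0,0],[1.0,0,0,0,0,0,0],[1.0,0,0,0,0,0,0],[1.0,0,0,0,0,0,0],[1.0,0,0,0,0,0,0]], squeeze=40)

```text
t: 27.18
tcp_pos: [345.5, -300.9, 23.4]
eef_rot: [0.0, -0.497, 0.868, -0.0]
force: [0.2, 0.4, 2.3]
grip_width: 0.249
gripper_force: 39.6
```

```bash
python3 - <<'E'
from look import *
s=ctrl.observe(); tooldelta(s,[480.8,100.6,180],144.4); print(s['force'],s['grip_width'],s['gripper_force'])
E
```

```text
tcp [ 345.5 -300.9   23.4] yaw_y 149.6 zaxis [ 0.001 -0.001 -1.   ] q6 -1.76 t 27.18
delta tool mm [-414.7   86.4 -156.7] turn about z 5.2
[0.23749108 0.4304525  2.2986706 ] 0.2488457549255772 39.575339555740356
```

Emit:
play_rows(increments=[[1.0,0,0,-0.015,0,0,0],[1.0,0,0,-0.035,0,0,0],[1.0,0,0,-0.04,0,0,0],[1.0,0,0,-0.04,0,0,0],[1.0,-0.019,0.004,-0.0267,0,0,0],[1.0,-0.038,0.008,0,0,0,0],[1.0,-0.038,0.008,0,0,0,0],[1.0,-0.038,0.008,0,0,0,0],[1.0,-0.038,0.008,0,0,0,0],[1.0,-0.038,0.008,0,0,0,0]])

```text
t: 28.42
tcp_pos: [413.1, -96.9, 179.7]
eef_rot: [0.0, -0.497, 0.868, -0.0]
force: [1.1, -0.0, -0.2]
grip_width: 0.247
gripper_force: 39.3
```

Emit:
play_rows(increments=[[1.0,-0.038,0.008,0,0,0,0],[1.0,-0.038,0.008,0,0,0,0],[1.0,-0.038,0.008,0,0,0,0],[1.0,-0.038,0.008,0,0,0,0],[1.0,-0.034,0.007,0,0,0,0],[1.0,-0.0197,0.0034,0,0,0,2],[1.0,0,0,0,0,0,3.2],[1.0,0,0,0,0,0,0],[1.0,0,0,0,0,0,0]])

```text
t: 29.55
tcp_pos: [480.4, 100.5, 179.6]
eef_rot: [-0.0, -0.457, 0.889, 0.0]
force: [-0.1, -0.4, -0.3]
grip_width: 0.253
gripper_force: 39.3
```

```bash
python3 - <<'E'
from look import *
s=ctrl.observe(); tooldelta(s,[480.8,100.6,95.4],144.4)
c=ctrl.camera('wrist'); save(c,'w8'); T=Twrist(c,s); i=cv2.imread('pics/w8.png'); p=[480.8,100.6,np.radians(54.4)]
Rz=np.array([[np.cos(p[2]),-np.sin(p[2])],[np.sin(p[2]),np.cos(p[2])]])
W=np.c_[np.array([[46,46],[-46,46],[-46,-46],[46,-46]])@Rz.T+p[:2],[80]*4]
q=proj(c,W,T)[:,::-1]; print(q.round(1).tolist())
cv2.polylines(i,[q.round().astype(np.int32)],True,(0,255,0),1)
cv2.imwrite('pics/w8z.png',cv2.resize(i[80:180,190:450],None,fx=3,fy=3,interpolation=cv2.INTER_CUBIC))
E
```

```text
tcp [480.4 100.5 179.6] yaw_y 144.4 zaxis [-0. -0. -1.] q6 -0.74 t 29.55
delta tool mm [-0.4 -0.3 84.2] turn about z 0.0
[[375.4, 258.6], [382.3, 139.7], [249.9, 139.8], [257.2, 258.6]]
```

View pics/w8z.png

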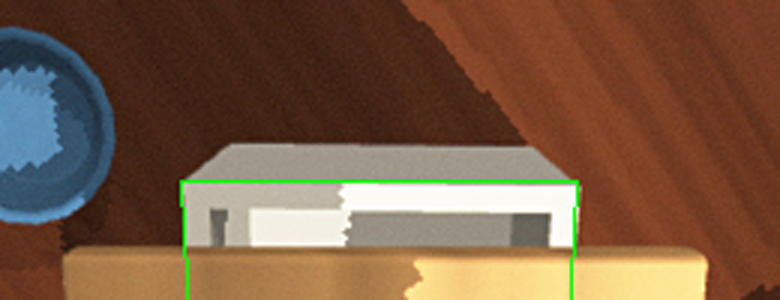

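The projected rim coincides with the visible rim (crop columns 182 to 580), and the lid is parallel and centred. Descending.

Emit:
play_rows(increments=[[1.0,-0.0004,-0.0003,0.02,0,0,0],[1.0,0,0,0.028,0,0,0],[1.0,0,0,0.018,0,0,0],[1.0,0,0,0.009,0,0,0],[1.0,0,0,0.004,0,0,0],[1.0,0,0,0.002,0,0,0],[1.0,0,0,0.001,0,0,0],[1.0,0,0,0.001,0,0,0],[1.0,0,0,0.0005,0,0,0],[1.0,0,0,0,0,0,0]])

```text
t: 30.85
tcp_pos: [481.1, 100.9, 96.3]
eef_rot: [0.0, -0.457, 0.889, -0.0]
force: [0.4, -0.2, 0.1]
grip_width: 0.244
gripper_force: 39.3
```

Emit:
play_rows(increments=[[1.0,0,0,0.0005,0,0,0],[1.0,0,0,0.0005,0,0,0],[1.0,0,0,0.0003,0,0,0],[1.0,0,0,0,0,0,0]])

```text
t: 31.35
tcp_pos: [481.1, 100.9, 95.4]
eef_rot: [0.0, -0.457, 0.889, -0.0]
force: [-1.4, -0.3, 6.1]
grip_width: 0.246
gripper_force: 40.1
```

Contact is made. I'll release, then back up and away.

Emit:
play_rows(increments=[[0.6,0,0,0,0,0,0],[0.45,0,0,0,0,0,0],[0.4,0,0,0,0,0,0],[0.35,0,0,0,0,0,0],[0.35,0,0,-0.01,0,0,0],[0.35,0,0,-0.03,0,0,0],[0.35,0,0,-0.04,0,0,0],[0.35,0,0,-0.04,0,0,0],[0.35,0.02,0.01,-0.03,0,0,0],[0.35,0.03,0.02,0,0,0,0],[0.35,0.03,0.02,0,0,0,0],[0.35,0.03,0.02,0,0,0,0]])

```text
t: 32.85
tcp_pos: [359.2, 51.9, 245.7]
eef_rot: [0.001, -0.457, 0.889, -0.0]
force: [0.3, -0.4, -0.0]
grip_width: 0.653
gripper_force: 0.0
```

```bash
python3 - <<'E'
from look import *
s=ctrl.observe(); print(s['tcp_pos'],s['t'])
c=ctrl.camera('scene'); cv2.imwrite('pics/end.png',cv2.resize(c['color'][120:300,190:460,::-1],None,fx=2.9,fy=2.9,interpolation=cv2.INTER_CUBIC))
E
```

```text
[359.18052166  51.87139993 245.67336582] 32.85
```

View pics/end.png

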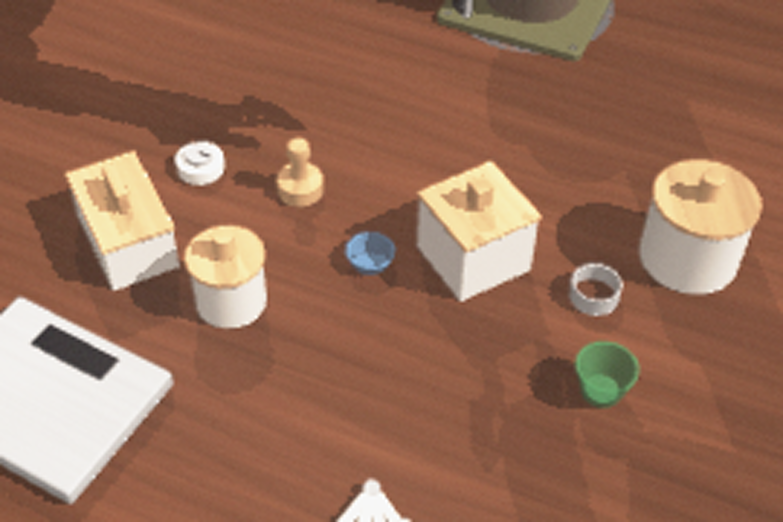

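All four lids sit level and aligned on their canisters. The biscuit stamp (crop 300,185) and the cup (crop 605,372) are where they started.

```bash
python3 -c "
from cell import ctrl
print(ctrl.hand_in())"
```

```text
the job is handed in; nothing more can be done
None
```

All four lids are seated level on their own canisters, the biscuit stamp and custard cup were not moved, and the job was handed in at about 33 s of robot time; the hand-in returned no verdict.

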